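# Sweep the offcuts from the blank into the scrap box

## Robot

A 6-joint arm with a two-finger parallel gripper is mounted at the origin on the work surface. World frame = base frame: x ahead of the robot, y to its left, z up, the work surface at z = 0. Lengths are in m, angles in rad, forces in N, time in s.
With the tool pointing down it reaches from about 0.375 to 0.975 m from the base axis. Payload 3.8 kg.
Tool frame: the origin (TCP) lies midway between the tips of the shut fingers; the grasp point (between the pads) lies 19 mm behind it; x points along the fingers, y is the direction in which the jaws open and shut, and the axes are right-handed (so a half turn about x gives the same grasp; the last joint's range is limited). The gripper opens to 88 mm and grips with 3 to 60 N. Pads are 18 mm wide; open, the fingers measure 123 mm over their backs; the gripper's body (75 mm by 187 mm) begins 45 mm behind the grasp point.
Start: joints at [1.198, 0.264, 1.604, -0, 1.274, -0.037], TCP at [0.222, 0.637, 0.239] pointing down, gripper open.
Joint ranges: [-2.63, 2.63], [-0.94, 2.18], [0.31, 2.57], [-1.31, 4.45], [0, 2.66], [-2.55, 2.55]. Speed limits (rad/s): [2.57, 2.57, 3.14, 3.14, 3.14, 3.14].

## Interface

Orientations are given as a rotation vector (axis times angle).
In Python, from cell import manip, inverse_kinematics, cams, order gives the robot as it stands. Calls block until the motion is done:
- manip.move_pose(position, orientation): joint-space move of the TCP to a pose.
- manip.move_linear(position, rate=0.15, rot=None): straight line of the TCP; rot=None keeps the orientation; rate is the mean speed in m/s.
- manip.set_joints(angles): joint-space move.
- manip.set_gripper(opening, force=None): finger opening in m; force is the grip in N (None keeps the last); returns when the fingers have stopped.
- manip.dwell(seconds).
- inverse_kinematics(position, orientation): joint angles nearest the present ones, or None.
- manip.state(): the state.
- cams.capture(name): name is "scene" or "side" or "wrist"; returns a dict with "image" (400x640x3 uint8, blue, green, red), "z_map" (400x640 float32, m along the optical axis (not along the pixel's ray), 0 where there is no reading), "intrinsics" (3x3 intrinsics, pixels), "k1" (the pictures are not rectified: a ray, as slopes to the right and down, at radius r is drawn at 1 + k1 r^2 times it, then the intrinsics apply), "position" and "orientation" of the camera in the world; the wrist camera has in their place "T_tool_cam" (4x4, takes a point from camera to tool coordinates, whose origin is the TCP and whose axes are the tool frame's). Camera axes: x right, y down, z forward; pixel columns grow to the right and rows downward; lengths in m; the calibration is good to about 2 mm. A picture is of the moment at which its call begins: read the wrist's pose just before it.
A pose or a line that the arm cannot do raises manip.IKError and nothing moves.
- order.close_job(): hands the job in, once; it reports no verdict.
The state is a dict: "clock": time; "joint_pos": joint angles; "joint_velocities": joint speeds; "tau": joint torques, N m; "tool_pos": TCP position; "tcp_rot": TCP orientation; "contact_force": force on the tool from outside, world axes, zero at the start; "moment": the same for the moment, N m; "gripper_width": finger opening in m.
Only numpy, scipy, OpenCV 4.12 (cv2) and the standard library are available. Lean on these libraries where they do the work, as an engineer would, in place of code of your own. Each camera call takes 0.05 s, during which the arm holds its last target. There are 200 camera calls.

## Task

Clear the three pale wood offcuts off the thick laminated blank: with the fingers, push or sweep each one across the top and over the edge into the empty plywood scrap box that stands against one side of the blank, so that all three end up lying in it. Do not pick the offcuts up, keep them out of the divided screw organiser on the other side, and leave the little jar and the tape measure standing undisturbed on the blank.

Things in the scene. Friction and masses are not known exactly. Their poses are not given: they have to be found in the camera images.
- slab: Thick laminated brown wood blank, fixed, 300 x 300 mm, flat top 60 mm above the bench. Origin: centre of its underside; x and y along its sides, z up. The scrap box stands along its +y or -y side, the organiser along the other. Jar and tape stand within 35 mm of the line x = 0 of its top; the offcuts' centres start 80 to 112 mm off that line, two on one side, one on the other.
- bin: Empty scrap box of plywood without dividers or lid, fixed, 290 (x) x 140 (y) x 46 mm high, walls and floor 5 mm. It is parallel to the blank, with a 4 mm gap between its long wall and the blank's side; its rim is 14 mm below the blank's top. Origin: centre of its underside, z up.
- organiser: Grey plastic organiser with eight compartments of screws, fixed, same outer size (290 x 140 x 46 mm) as the scrap box and on the opposite side of the blank with the same 4 mm gap. Origin: centre of its underside.
- block_mid (a point): Square pale wood offcut lying on the blank, 40 x 40 mm, 24 mm high, about 30 g. Point: its centre, half-way up (12 mm above the surface it lies on); x and y along its sides.
- strip_mid (a point): Oblong pale wood offcut lying on the blank, 60 (x) x 26 (y) mm, 20 mm high, about 25 g. Point: its centre, half-way up (10 mm above the surface it lies on).
- plug_mid (a point): Round pale wood offcut (hole-saw plug) lying flat on the blank, 44 mm diameter, 22 mm high, about 25 g. Point: its centre, half-way up (11 mm above the surface it lies on).
- jar: Small glass jar with a steel cap, 36 mm diameter, 50 mm high, loose and standing on the middle strip of the blank, between the offcuts. Origin: centre of its underside. To be left alone.
- tape: Black tape measure, 31 (x) x 55 (y) mm, 46 mm high, loose and standing on the middle strip of the blank, between the offcuts. Origin: centre of its underside. To be left alone.

How it is judged:
By the outcome, as a careful person would: the job done as asked, in the order asked, and still so for the second after the job is handed in, with the robot touching nothing.
It also fails if it takes over 64 s, if anything falls off the work surface, if the arm or the gripper's body presses on something with over 40 N, if the wrist force passes 120 N, or if a joint passes its speed limit or range.

## Working session

There is one attempt and no reset: what is moved stays moved. The work goes in short steps, each a Python script; the robot and the scene stay as the last script left them, time stands still between calls to the robot, and variables do not carry over. Pictures are saved under pics/ and viewed, about 8 in all and at most 12, crops included, and the job is handed in when it is done.

```bash
ls; mkdir -p pics; cat > h.py <<'E'
import numpy as np, cv2
from cell import manip, inverse_kinematics, cams, order
from scipy.spatial.transform import Rotation as R
def rotm(o):
    o=np.array(o,float)
    return o if o.shape==(3,3) else (R.from_rotvec(o) if o.size==3 else R.from_quat(o)).as_matrix()
def cloud(c):
    K=c["intrinsics"];k1=float(c["k1"]);v,u=np.mgrid[0:400,0:640]
    x=(u-K[0,2])/K[0,0];y=(v-K[1,2])/K[1,1];a,b=x.copy(),y.copy()
    for _ in range(8):
        f=1+k1*(a*a+b*b);a=x/f;b=y/f
    z=c["z_map"];P=np.stack([a*z,b*z,z],-1)
    W=P@rotm(c["orientation"]).T+np.array(c["position"])
    W[z==0]=np.nan
    return W
E
python3 - <<'E'
from h import *
for n in("scene","side"):
    c=cams.capture(n);print(n,c["position"],c["orientation"],c["k1"],c["intrinsics"].tolist())
    cv2.imwrite(f"pics/{n}0.png",c["image"]);np.save(n+"0.npy",cloud(c))
print(manip.state())
E
```

```text
pics
scene [0.94413531 0.13784829 0.69214275] [-1.62516691 -2.17245054  0.66808993] -0.04459538736914225 [[376.0138287745293, 0.0, 320.4764300139123], [0.0, 376.0138287745293, 199.1068728381033], [0.0, 0.0, 1.0]]
side [ 0.54056802 -0.55547528  0.58245176] [-2.29874487  0.05571522 -0.03325002] -0.006549215149316425 [[365.2456978705513, 0.0, 331.0875500883622], [0.0, 365.2456978705513, 200.68526814055986], [0.0, 0.0, 1.0]]
{'clock': 0.1, 'joint_pos': array([ 1.19812040e+00,  2.64664940e-01,  1.60522416e+00, -2.15268076e-06,
        1.27368798e+00, -3.68803858e-02]), 'joint_velocities': array([-0.00116043, -0.00119274, -0.00394121, -0.0007981 ,  0.00154313,
        0.00010515]), 'tau': array([ 9.95219966e-05, -5.03619504e+01, -3.58068430e+01,  7.30895670e-02,
        2.33330164e-02, -6.78426727e-05]), 'tool_pos': array([0.22218558, 0.63671391, 0.23752834]), 'tcp_rot': array([ 0.26199076,  1.55508825, -0.26505537]), 'contact_force': array([0.22705164, 0.19910602, 0.3799155 ]), 'moment': array([ 0.00486306, -0.03792115, -0.00788522]), 'gripper_width': 0.08805339632096743}
```

View pics/scene0.png

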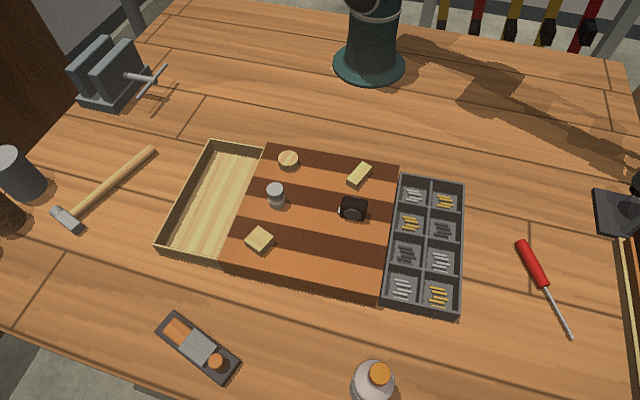

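View pics/side0.png

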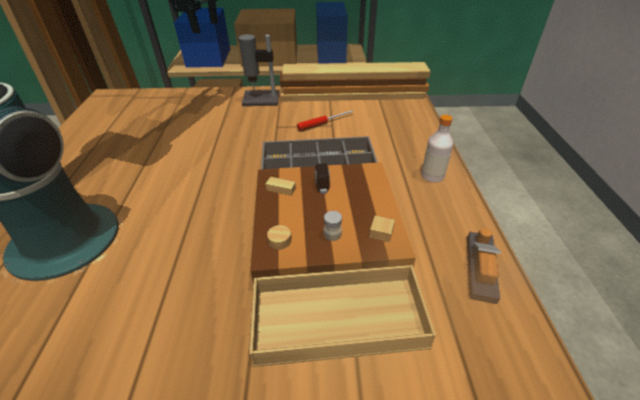

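Both pictures agree. The bin is on the robot's right (-y) and the organiser on +y. In the scene image the plug is at (288,158), strip (360,174), block (260,240), jar (275,195) and tape (352,208). Plug and strip are on the near side, block on the far side.

```bash
cat > meas.py <<'E'
from h import *
from scipy import ndimage
def objs(W,lo=0.068):
    m=(W[...,2]>lo)&(W[...,2]<0.13)&(W[...,0]>.3)&(W[...,0]<.95)&(np.abs(W[...,1])<.35)
    l,n=ndimage.label(m);out=[]
    for i in range(1,n+1):
        p=W[l==i]
        if len(p)<40: continue
        zt=np.percentile(p[:,2],90);t=p[p[:,2]>zt-.005]
        r=cv2.minAreaRect((t[:,:2]*1000).astype(np.float32))
        vu=np.argwhere(l==i).mean(0)[::-1].round()
        print(vu,len(p),"ztop %.3f"%zt,"c",np.round(r[0],0),"wh",np.round(r[1],0),"ang %.0f"%r[2])
    return out
if __name__=="__main__":
    for n in("scene","side"):
        W=np.load(n+"0.npy");print(n);objs(W)
        m=(W[...,2]>.054)&(W[...,2]<.066)&(W[...,0]>.3)&(W[...,0]<.95)&(np.abs(W[...,1])<.35)
        l,k=ndimage.label(m);b=np.argmax(np.bincount(l.ravel())[1:])+1
        r=cv2.minAreaRect((W[l==b][:,:2]*1000).astype(np.float32));print("slab",r,np.median(W[l==b][:,2]))
E
python3 meas.py
```

```text
scene
[288. 160.] 328 ztop 0.083 c [470. -79.] wh [42. 40.] ang 19
[359. 175.] 365 ztop 0.081 c [464.  76.] wh [26. 61.] ang 70
[275. 195.] 409 ztop 0.111 c [572. -67.] wh [32. 31.] ang 36
[353. 208.] 585 ztop 0.106 c [556.  85.] wh [31. 49.] ang 3
[259. 240.] 524 ztop 0.085 c [667. -66.] wh [41. 41.] ang 70
[370. 384.] 916 ztop 0.125 c [848. 184.] wh [39. 34.] ang 72
slab ((561.23779296875, 9.776336669921875), (301.36041259765625, 301.82000732421875), 3.0091257095336914) 0.060016374258066885
side
[439. 147.] 597 ztop 0.122 c [841. 175.] wh [28. 42.] ang 62
[322. 177.] 368 ztop 0.106 c [557.  82.] wh [31. 52.] ang 9
[281. 184.] 323 ztop 0.081 c [465.  72.] wh [29. 61.] ang 68
[333. 225.] 449 ztop 0.111 c [572. -71.] wh [32. 30.] ang 88
[382. 227.] 436 ztop 0.085 c [668. -69.] wh [42. 39.] ang 69
[279. 235.] 416 ztop 0.083 c [470. -81.] wh [41. 44.] ang 2
slab ((563.00537109375, 8.122100830078125), (300.59552001953125, 304.71990966796875), 3.028759241104126) 0.060121318453835615
```

```bash
cat > push.py <<'E'
from h import *
C=np.array([.562,.009]);A=np.radians(3.0);ca,sa=np.cos(A),np.sin(A)
def w(x,y,z): return np.array([C[0]+ca*x-sa*y,C[1]+sa*x+ca*y,z])
def rot(s):
    y=s*np.array([ca,sa,0]);x=np.array([0,0,-1.]);return R.from_matrix(np.stack([x,y,np.cross(x,y)],1)).as_rotvec()
def best(p):
    q0=np.array(manip.state()["joint_pos"]);c=[]
    for s in(1,-1):
        q=inverse_kinematics(p,rot(s))
        if q is not None:c.append((np.abs(np.array(q)-q0).max(),s))
    return rot(min(c)[1])
def push(x,y0,y1,gap,z=.066,rate=.12,xe=None):
    p=w(x,y0,.19);r=best(p);manip.move_pose(p,r);manip.set_gripper(gap)
    manip.move_linear(w(x,y0,z),rate=.12)
    print("down",manip.state()["contact_force"].round(1))
    manip.move_linear(w(x if xe is None else xe,y1,z),rate=rate)
    s=manip.state();print("end",s["contact_force"].round(1),s["tool_pos"].round(3),s["clock"])
    manip.move_linear(w(x if xe is None else xe,y1,.19),rate=.2)
def look(n,tag):
    c=cams.capture(n);cv2.imwrite(f"pics/{n}{tag}.png",c["image"]);return cloud(c)
E
python3 - <<'E'
from push import *
from meas import objs
push(-.0965,-.036,-.188,.026)
W=look("side","1");look("scene","1");objs(W)
E
```

```text
down [ 0.7  0.  -0.3]
end [ 0.1  0.1 -0.4] [ 0.475 -0.183  0.066] 6.2417
[439. 147.] 604 ztop 0.123 c [841. 176.] wh [27. 41.] ang 60
[333. 225.] 434 ztop 0.111 c [572. -72.] wh [32. 29.] ang 15
[382. 227.] 438 ztop 0.085 c [667. -69.] wh [42. 40.] ang 69
```

View pics/side1.png

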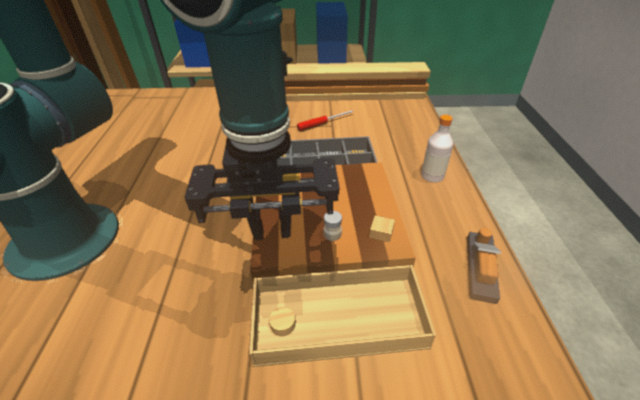

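The plug lies flat mid-bin at (282,320), and the jar and block haven't moved. Next the block, then the strip.

```bash
python3 - <<'E'
from push import *
push(.102,-.031,-.188,.020)
push(-.094,.116,-.185,.028,rate=.1,xe=-.085)
manip.move_pose(w(-.1,.17,.25),best(w(-.1,.17,.25)))
from meas import objs
W=look("side","2");objs(W);look("scene","2");print(manip.state()["clock"])
E
```

```text
down [0.9 0.3 0.4]
end [-0.3  0.1  0. ] [ 0.674 -0.173  0.066] 11.0417
down [0.6 0.2 0.2]
end [ 0.1 -0.6 -0. ] [ 0.487 -0.18   0.066] 17.8417
[439. 147.] 600 ztop 0.122 c [840. 174.] wh [26. 41.] ang 62
[322. 177.] 371 ztop 0.106 c [557.  82.] wh [30. 49.] ang 8
[333. 225.] 448 ztop 0.110 c [572. -71.] wh [32. 30.] ang 88
20.0583
```

View pics/side2.png

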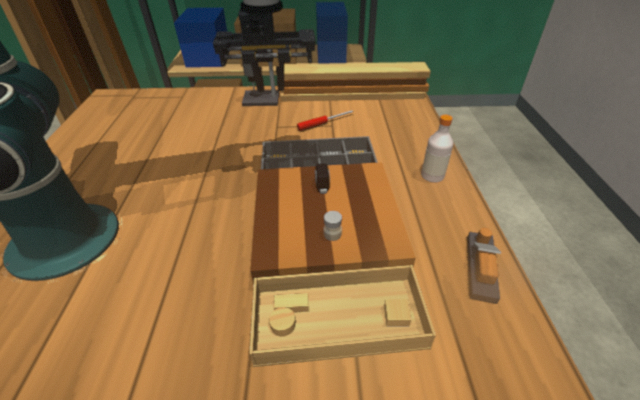

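All three are in the bin: plug (282,320), strip (292,301), block (398,312). The jar and tape haven't moved. I'll check they lie flat before handing in.

```bash
python3 - <<'E'
from push import *
c=cams.capture("side");W=cloud(c)
for n,(u,v) in dict(plug=(282,317),strip=(291,299),block=(397,307),floor=(340,315)).items():
    p=W[v-3:v+4,u-6:u+7].reshape(-1,3);print(n,np.nanmedian(p,0).round(3),"z",np.nanpercentile(p[:,2],[5,95]).round(3))
cv2.imwrite("pics/crop.png",cv2.resize(c["image"][260:365,240:440],None,fx=4,fy=4,interpolation=cv2.INTER_CUBIC))
E
```

```text
plug [ 0.478 -0.224  0.027] z [0.025 0.028]
strip [ 0.492 -0.188  0.025] z [0.024 0.027]
block [ 0.675 -0.215  0.029] z [0.028 0.03 ]
floor [ 0.577 -0.211  0.005] z [0.003 0.006]
```

View pics/crop.png

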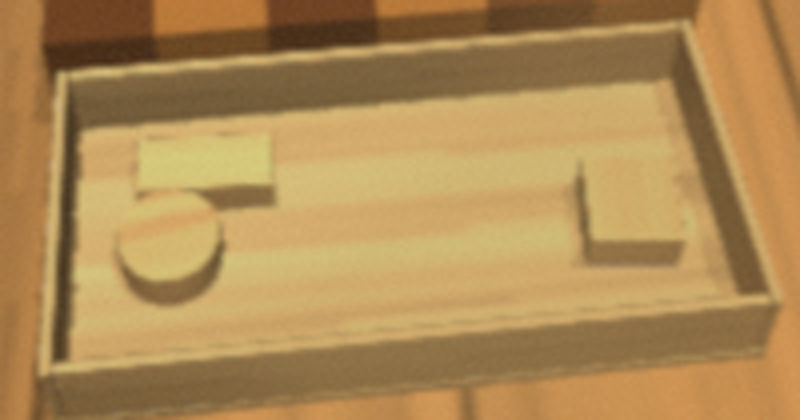

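The crop shows all three lying flat on the bin floor, and their top heights match.

```bash
python3 -c "
from cell import order;print(order.close_job())"
```

```text
the job is handed in; nothing more can be done
None
```

All three offcuts are lying in the scrap box, and the job is handed in. I pushed each one across the blank and over the edge with the partly opened fingers: plug first, then block, then strip. Nothing was picked up.

- **Offcuts:** my last images show all three flat on the box floor. Their tops measured 27 mm (plug), 25 mm (strip) and 29 mm (block), which is what they should be when lying flat.
- **Jar and tape:** both measured where they started, to within about 1 mm.
- **Organiser:** no offcut went into it.
- **Contact and time:** the forces I read stayed under about 1 N, but I only checked them before and after each push, not during. The robot's clock was at about 20 s when I last read it.

No check failed or disagreed.

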